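# Refit a washed hob knob and hold it pressed for the spark test

### The arm

A 7-joint arm with a two-finger parallel gripper is mounted at the origin on the work surface. World frame = base frame: x ahead of the robot, y to its left, z up, the work surface at z = 0. Lengths are in m, angles in rad, forces in N, time in s.
With the tool pointing down it reaches from about 0.425 to 0.875 m from the base axis. Payload 4.7 kg.
Tool frame: the origin (TCP) lies midway between the tips of the shut fingers; the grasp point (between the pads) lies 19 mm behind it; x points along the fingers, z is the direction in which the jaws open and shut, and the axes are right-handed (so a half turn about x gives the same grasp; the last joint's range is limited). The gripper opens to 87 mm and grips with 3 to 60 N. Pads are 19 mm wide; open, the fingers measure 117 mm over their backs; the gripper's body (75 mm by 190 mm) begins 51 mm behind the grasp point.
Start: joints at [-1.122, 0.321, -0.07, 1.45, 0.023, 1.371, -0.057], TCP at [0.274, 0.59, 0.223] pointing down, gripper open.
Joint ranges: [-2.86, 2.86], [-0.3, 2.09], [-1.38, 1.24], [0.06, 2.45], [-1.56, 4.7], [0.09, 2.05], [-2.69, 2.69]. Speed limits (rad/s): [2.57, 2.57, 3.14, 3.14, 3.14, 3.14, 3.14].

### API

Orientations are given as a rotation vector (axis times angle).
In Python, from bench import ctrl, vision, close_job gives the robot as it stands. The module is installed in compiled form; this text tells all that it offers.
- The arm moves only by the tool servo_tool, never from a script. Its argument "commands" is a list that holds one entry, the list of rows, each a list of 7 numbers: the turn, a rotation vector about the tool's x, y, z in degrees, then the shift along the tool's x, y, z in mm, then the finger opening in mm, from 0 to 87. In form: [[[wx, wy, wz, x, y, z, grip], ...]]. A call has 1 to 5 rows; each row is the pose to reach, as a shift and turn from the pose commanded when the call began, along the tool's axes at that moment; what a row does not reach only later rows make up. A row lasts 1/8 s, in which the tool goes at most 62.5 mm and 10.7 degrees, less where a joint would pass 70% of its speed; a pose out of reach is approached as far as the arm can. A call with a gripper value outside its range is refused whole. The fingers move at their own pace and stop on an object; "newtons" is the grip in N (left out, the last holds). Time passes only in rows, so rows that repeat a pose let the fingers close. It gives the time, the measured TCP pose, the force and the opening at its end, in the units of the state.
- ctrl.get_state(): the state, without advancing time (a new reading comes with each control period).
- vision.get_image(name): name is "scene" or "top"; returns the picture (480x640x3 uint8, red, green, blue); there is no depth.
- vision.camera_info(name): a dict with "fov_y" (degrees; the focal length in pixels is half the picture's height over the tangent of half this angle, whatever the lens; pixels are square), "cx", "cy" (the principal point, pixels), "dist" ([k1, k2, p1, p2, k3] as OpenCV has them; the pictures are not rectified), "pose" (4x4, takes a point from camera to world coordinates). Camera axes: x right, y down, z forward; pixel columns grow to the right and rows downward; lengths in m; the calibration is good to about 2 mm. A picture is of the moment at which its call begins. camera_info takes no time and is no camera call.
- close_job(): hands the job in, once; it reports no verdict.
The state is a dict: "time": time; "joint_positions": joint angles; "qd": joint speeds; "joint_torque": joint torques, N m; "position": TCP position; "tool_rot": TCP orientation; "ft_force": force on the tool from outside, world axes, zero at the start; "torque": the same for the moment, N m; "grip_width": opening from 0.0 (shut) to 1.0 (fully open).
Only numpy, scipy, OpenCV 4.12 (cv2) and the standard library are available. Lean on these libraries where they do the work, as an engineer would, in place of code of your own. Each camera call takes 0.05 s, during which the arm holds its last target. There are 200 camera calls.

### The job

One control knob of the bar's small gas hob has been washed and lies on the steel tray. Put it back on the bare valve stem, turned so that the flat in its bore meets the flat of the stem (its pointer then points the same way as the pointer of the knob that is still fitted), and slide it fully home. For the ignition spark test, press it all the way down against the valve's spring and finish like that, with the gripper still holding the knob pressed down; leave the milk pan, milk jug, tamper and cup as they stand.

Things in the scene. Friction and masses are not known exactly. Their poses are not given: they have to be found in the camera images.
- knob_center (a point): the loose black cooker knob, skirt down on the tray, 40 mm tall, 60 g: round skirt 50 mm across and 10 mm high, on it an upright bar grip 18 mm wide (y) and 48 mm long (x) up to the flat top. At the bar's +x end a pointer nose overhangs the skirt to 34 mm from the axis; a white line on top runs to it. Point: on the axis, half-way up (20 mm above the underside); x to the pointer, z up
- knob_bore (a point): centre of the mouth of the D-shaped blind bore in the loose knob's underside, on its axis, 20 mm below knob_center (same axes). 13.4 mm across, 24 mm deep, lead-in 2.5 mm wide (1.5 mm at the flat); its flat is 2.2 mm from the axis on the +x (pointer) side
- knob_nose (a point): tip of the loose knob's pointer nose, 34 mm from the knob's axis on its +x side, 20 mm above the underside; same axes as knob_center
- stem_tip (a point): centre of the top of the bare steel valve stem, which sticks up 32 mm from the hob's deck in one of the two control places. 12 mm across, a flat 1.5 mm from the axis all along it on its +x side, tip chamfered; z up. It cannot turn or tilt, only sink against a spring. With the knob fully home its bore's end rests on this tip: knob_center is then 4 mm below this point
- stem (a joint): how far the stem is pressed down, 0 (up) to 0.005 m (at its stop). Spring: it starts to sink at about 4 N and needs about 10 N to reach the stop
- fitted_knob_top (a point): centre of the top of the other knob, still fitted in the neighbouring place 130 mm from the bare stem; the same knob in looks, its pointer along x; it is fixed. Its top is 48 mm above the deck
- hob: stainless two-burner table-top gas hob, 290 (x) x 510 (y) x 85 mm to the top of the deck, fixed; origin at the centre of its underside. The two control places lie at x = -65 and +65 mm, y = -200 mm; the pan supports stand on the +y part of the deck from y = -137 mm on, up to 42 mm above the deck. The stem's x axis is parallel to the hob's x axis
- tray: shallow steel tray, 240 (x) x 180 (y) mm, walls 12 mm high and 4 mm thick, floor 4 mm thick, fixed; origin at the centre of its underside
- pan_center (a point): small steel milk pan without lid, 55 mm tall, 120 mm across, with a 120 mm black handle; stands on the pan support farther from the controls, its rim 182 mm above the counter; this point is on its axis, 27 mm above its underside. Leave alone
- jug_center (a point): open steel milk jug, 108 mm tall, 92 mm across, with a handle, on the counter; this point is half-way up. Leave alone
- tamper_center (a point): steel coffee tamper standing on its 58 mm foot, 91 mm tall, on the counter; this point is half-way up. Leave alone
- cup_center (a point): white coffee cup, 80 mm across, 60 mm tall, on the counter; this point is half-way up. Leave alone
Things that resemble listed ones, but are neither listed nor needed, are in the scene too. Leave any brown look-alike of the part that bears knob_center alone.

How it is judged:
At the end, for the whole second after the job is handed in: the knob sits upright on the stem (tilt under 0.12 rad, axes within 3 mm, pointer within 0.3 rad of the stem's flat side), home to within 2.5 mm of the bottom of its bore, the stem is pressed down by more than 3.5 of its 5 mm, and the fingers still press on the knob with more than 2 N (z of knob_center in the frame of stem_tip below -0.0015 m and horizontal distance between knob_center and stem_tip below 0.003 m and angle between knob_center's own z axis and vertical below 0.12 rad and angle between the x axis of knob_center and the x axis of stem_tip, either way round below 0.3 rad and x of knob_nose in the frame of stem_tip above 0.02 m and value of joint stem above 0.0035 m and contact force between the fingers and knob above 2 N); the arm keeps its last pose, push and grip.
It fails at once if the milk pan was shifted by more than 25 mm or tipped (distance of pan_center from where it was at the start of the episode above 0.025 m or angle between pan_center's own z axis and vertical above 0.3 rad).
It fails at once if the milk jug was shifted by more than 25 mm or tipped (distance of jug_center from where it was at the start of the episode above 0.025 m or angle between jug_center's own z axis and vertical above 0.3 rad).
It fails at once if the tamper was shifted by more than 25 mm or tipped (distance of tamper_center from where it was at the start of the episode above 0.025 m or angle between tamper_center's own z axis and vertical above 0.3 rad).
It fails at once if the cup was shifted by more than 25 mm or tipped (distance of cup_center from where it was at the start of the episode above 0.025 m or angle between cup_center's own z axis and vertical above 0.3 rad).
It also fails if it takes over 45 s, if anything falls off the work surface, if the arm or the gripper's body presses on something with over 40 N, if the wrist force passes 120 N, or if a joint passes its speed limit or range.

## Working session

There is one attempt and no reset: what is moved stays moved. The work goes in short steps, Python scripts to look and compute and a tool call to move; the robot and the scene stay as the last step left them, time stands still between calls to the robot, and variables do not carry over. Pictures are saved under pics/ and viewed, about 8 in all and at most 12, crops included, and the job is handed in when it is done.

Besides the shell and the picture viewer there is one more tool, called after "Request:" by a JSON object that holds its "api" and its "payload". servo_tool: Moves the arm, as the interface text tells. Its arguments: {"type":"object","properties":{"commands":{"type":"array"},"newtons":{"type":"number"}},"required":["commands"]}

```bash
mkdir -p pics
python3 - <<'E'
from bench import ctrl,vision
import cv2
for n in("scene","top"):
    im=vision.get_image(n); cv2.imwrite(f"pics/{n}0.png",im[...,::-1])
    i=vision.camera_info(n); print(n,i)
print(ctrl.get_state())
E
```

```text
scene {'fov_y': 46.48903431585078, 'cx': 319.3303054703321, 'cy': 240.37468857325433, 'dist': array([0.00547775, 0.        , 0.        , 0.        , 0.        ]), 'pose': array([[-0.81168576,  0.39570012, -0.42963663,  1.14116834],
       [ 0.58380443,  0.57278409, -0.57540487,  0.68497207],
       [ 0.01840125, -0.71787171, -0.69593218,  1.03262144],
       [ 0.        ,  0.        ,  0.        ,  1.        ]])}
top {'fov_y': 48.25007089100121, 'cx': 326.3412871386129, 'cy': 238.03903767380618, 'dist': array([0.00048038, 0.        , 0.        , 0.        , 0.        ]), 'pose': array([[-0.02582678, -0.99322305,  0.11331795,  0.42849529],
       [-0.99943044,  0.0281172 ,  0.01866065, -0.09401193],
       [-0.02172037, -0.11277146, -0.99338352,  1.25252585],
       [ 0.        ,  0.        ,  0.        ,  1.        ]])}
{'time': 0.1, 'joint_positions': array([-1.1218948 ,  0.3217178 , -0.07009531,  1.4515567 ,  0.02259754,
        1.37077675, -0.05687594]), 'qd': array([ 0.00048117, -0.00086739,  0.00238585, -0.0023292 ,  0.00030551,
       -0.00042753,  0.00175968]), 'joint_torque': array([-2.12145437e-04, -4.92572415e+01, -4.05681375e-01, -3.13398814e+01,
       -6.41602417e-02,  3.95328866e-02,  9.06138575e-05]), 'position': array([0.27363069, 0.58905934, 0.22158928]), 'tool_rot': array([-0.88426386,  1.38544802,  0.88266879]), 'ft_force': array([-0.3485962 ,  0.4426889 ,  0.23790395]), 'torque': array([-0.02046533, -0.03581363, -0.01280677]), 'grip_width': 0.9995950586323544}
```

View pics/top0.png

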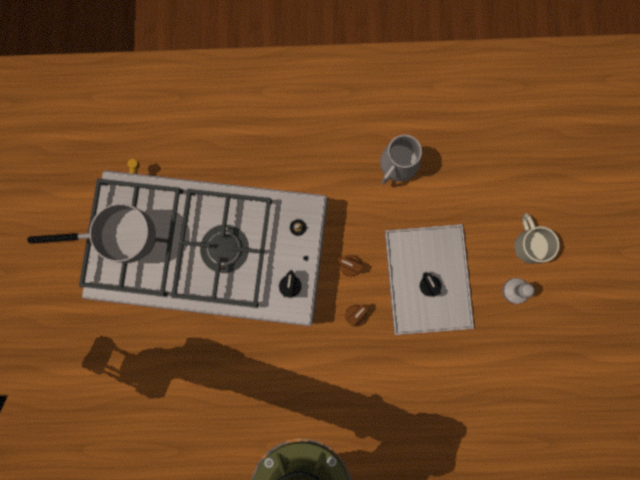

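View pics/scene0.png

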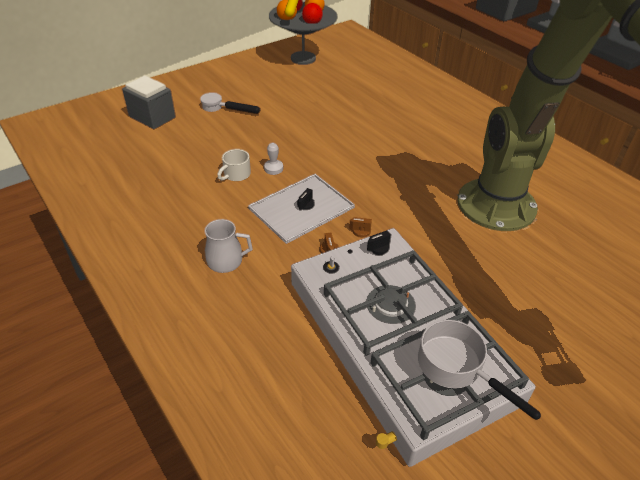

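Run:
```python
import cv2,numpy as np
t=cv2.imread("pics/top0.png");s=cv2.imread("pics/scene0.png")
def c(im,x,y,w=40,h=30,k=10): return cv2.resize(im[y-h//2:y+h//2,x-w//2:x+w//2],None,fx=k,fy=k,interpolation=cv2.INTER_CUBIC)
# loose knob, stem, fitted in top; loose + stem in scene
a=np.hstack([c(t,430,285),c(t,290,284)]);b=np.hstack([c(t,298,227),c(s,332,264)])
cv2.imwrite("pics/c1.png",np.vstack([a,b]))
a=np.hstack([c(s,306,200),c(s,379,243)])
cv2.imwrite("pics/c2.png",a)
```

```text
(no output)
```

View pics/c1.png

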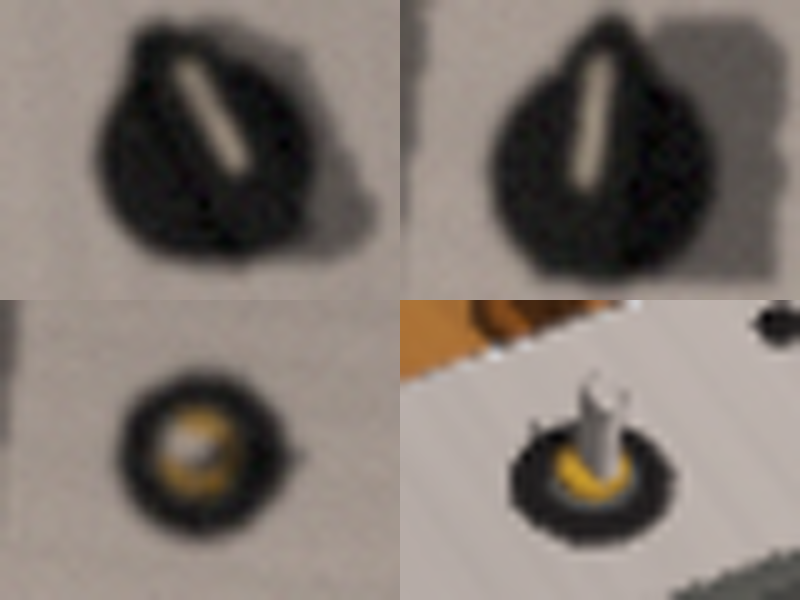

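View pics/c2.png

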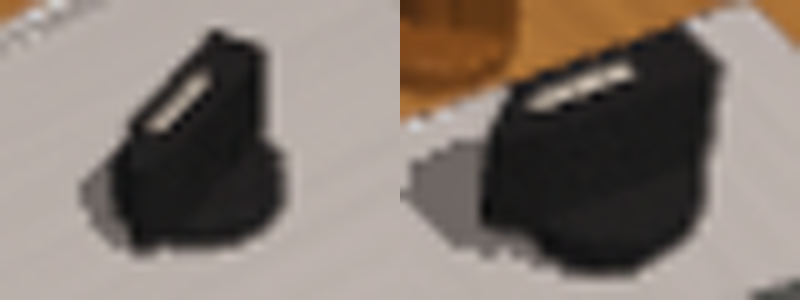

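```bash
cat > h.py <<'E'
import numpy as np,cv2
from bench import vision
def cam(n):
    i=vision.camera_info(n);f=240/np.tan(np.radians(i['fov_y']/2))
    return np.array([[f,0,i['cx']],[0,f,i['cy']],[0,0,1]]),np.array(i['dist']),np.array(i['pose'])
def ray(n,uv):
    K,d,T=cam(n);p=cv2.undistortPoints(np.array([[uv]],float),K,d)[0,0]
    return T[:3,3],T[:3,:3]@[p[0],p[1],1]
def at(n,uv,z):
    o,r=ray(n,uv);return (o+r*(z-o[2])/r[2])[:2]
def proj(n,P):
    K,d,T=cam(n);R=T[:3,:3].T
    return cv2.projectPoints(np.atleast_2d(P).astype(float),cv2.Rodrigues(R)[0],-R@T[:3,3],K,d)[0][:,0]
E
python3 - <<'E'
from h import *
np.set_printoptions(precision=4,suppress=True)
f=lambda x,y,ox,oy:(ox+(x+.5)/10-.5,oy+(y+.5)/10-.5)
ang=lambda v:np.degrees(np.arctan2(v[1],v[0]))
L=at("top",f(204,158,410,270),.011);print("loose skirt",L)
F=at("top",f(203,168,270,269),.098);print("fitted skirt",F)
a,b=at("top",f(183,62,410,270),.044),at("top",f(240,168,410,270),.044);print("loose line",a,b,ang(a-b),np.hypot(*(a-b)))
a,b=at("top",f(200,60,270,269),.133),at("top",f(185,185,270,269),.133);print("fit line",a,b,ang(a-b))
S=at("top",f(203,153,278,212),.087);print("ring",S,"dist",np.hypot(*(S-F)),ang(S-F))
print("tip top",at("top",f(190,145,278,212),.117),"tip scene",at("scene",f(205,85,312,249),.117))
for z in(.085,.087):print("ring scene",at("scene",f(192,182,312,249),z))
# scene lines
a,b=at("scene",f(207,78,286,185),.044),at("scene",f(155,128,286,185),.044);print("loose line sc",a,b,ang(a-b),ang(b-a))
a,b=at("scene",f(632-400,70,359,228),.133),at("scene",f(530-400,103,359,228),.133);print("fit line sc",a,b,ang(b-a))
# hob corners (top view): TR(327,196) BR(310,324) TL(103,172) 
c=[at("top",p,.085) for p in((327,196),(310,324),(103,172),(83,297))]
print(c,ang(c[0]-c[1]),ang(c[2]-c[3]),ang(c[2]-c[0])-90,ang(c[3]-c[1])-90)
E
```

```text
loose skirt [ 0.4539 -0.3061]
fitted skirt [0.4601 0.0088]
loose line [ 0.4748 -0.2967] [ 0.4508 -0.3083] 25.765393098561255 0.026647394533429108
fit line [0.4816 0.0059] [0.4557 0.0095] -7.905511803630207
ring [ 0.588  -0.0102] dist 0.12928968825753911 -8.425932304279383
tip top [ 0.5857 -0.0096] tip scene [ 0.584  -0.0111]
ring scene [ 0.5857 -0.0119]
ring scene [ 0.5869 -0.0104]
loose line sc [ 0.4485 -0.3093] [ 0.4728 -0.2996] -158.0772689709527 21.922731029047295
fit line sc [0.4538 0.0085] [0.4807 0.0035] -10.514979645541832
[array([ 0.6552, -0.076 ]), array([ 0.3763, -0.032 ]), array([0.725 , 0.4253]), array([0.447 , 0.4635])] -8.945076322877265 -7.804967576409851 -7.925611897600575 -8.122390694202394
```

```bash
cat > m.py <<'E'
import numpy as np
from bench import ctrl
from scipy.spatial.transform import Rotation as Ro
def plan(*T):   # targets (x,y,z,yaw_knob_deg): tool x down, tool z = +/- knob y
    s=ctrl.get_state();R=Ro.from_rotvec(s['tool_rot']);p=s['position']
    M=R.as_matrix();print('t%.2f'%s['time'],'p',p.round(4),'toolx',M[:,0].round(3),'yaw z',np.degrees(np.arctan2(M[1,2],M[0,2])).round(2),
      'F',s['ft_force'].round(1),'T',s['torque'].round(2),'w',round(s['grip_width']*87,1),'j',s['joint_positions'].round(2))
    for x,y,z,yaw in T:
        c=[]
        for sg in(1,-1):
            a=np.radians(yaw);zz=sg*np.array([-np.sin(a),np.cos(a),0]);xx=np.array([0,0,-1.])
            c.append((R.inv()*Ro.from_matrix(np.c_[xx,np.cross(zz,xx),zz])).as_rotvec(degrees=True))
        c.sort(key=np.linalg.norm)
        print((x,y,z,yaw),'rot',c[0].round(2),'alt',c[1].round(1),'mm',(M.T@(np.array([x,y,z])-p)*1e3).round(1))
E
python3 -c "
from m import *
plan((.274,.589,.27,25),(.42,.42,.27,25),(.53,.2,.27,25),(.55,0,.27,25),(.52,-.2,.25,25),(.4535,-.3065,.12,25))"
```

```text
t0.10 p [0.2736 0.5891 0.2216] toolx [-0.001 -0.002 -1.   ] yaw z 65.09 F [-0.3  0.4  0.2] T [-0.02 -0.04 -0.01] w 87.0 j [-1.12  0.32 -0.07  1.45  0.02  1.37 -0.06]
(0.274, 0.589, 0.27, 25) rot [-4.991e+01 -9.000e-02 -4.000e-02] alt [ 1.301e+02 -0.000e+00  1.000e-01] mm [-48.4  -0.4   0. ]
(0.42, 0.42, 0.27, 25) rot [-4.991e+01 -9.000e-02 -4.000e-02] alt [ 1.301e+02 -0.000e+00  1.000e-01] mm [ -48.2 -204.   -91.8]
(0.53, 0.2, 0.27, 25) rot [-4.991e+01 -9.000e-02 -4.000e-02] alt [ 1.301e+02 -0.000e+00  1.000e-01] mm [ -48.  -396.4 -245. ]
(0.55, 0, 0.27, 25) rot [-4.991e+01 -9.000e-02 -4.000e-02] alt [ 1.301e+02 -0.000e+00  1.000e-01] mm [ -47.7 -498.8 -417.9]
(0.52, -0.2, 0.25, 25) rot [-4.991e+01 -9.000e-02 -4.000e-02] alt [ 1.301e+02 -0.000e+00  1.000e-01] mm [ -27.3 -555.8 -611.9]
(0.4535, -0.3065, 0.12, 25) rot [-4.991e+01 -9.000e-02 -4.000e-02] alt [ 1.301e+02 -0.000e+00  1.000e-01] mm [ 102.9 -540.3 -736.3]
```

Request:
{"api": "servo_tool", "payload": {"commands": [[[0,0,0,-48,0,0,87],[10,0,0,-48,-50,-20,87],[20,0,0,-48,-100,-44,87],[30,0,0,-48,-150,-68,87],[40,0,0,-48,-204,-92,87]]]}}

```text
time: 0.72
position: [0.4206, 0.4187, 0.2702]
tool_rot: [-0.34, 1.544, 0.34]
ft_force: [0.3, 0.3, 0.5]
grip_width: 0.999
```

```bash
python3 -c "
from m import *
plan((.49,.3,.27,25),(.53,.2,.27,25),(.55,0,.27,25),(.52,-.2,.25,25),(.4535,-.3065,.12,25))"
```

```text
t0.72 p [0.4206 0.4187 0.2702] toolx [-0. -0. -1.] yaw z 24.81 F [0.3 0.3 0.5] T [-0.03 -0.06 -0.03] w 86.9 j [-0.94  0.18  0.12  1.53 -0.02  1.43 -0.38]
(0.49, 0.3, 0.27, 25) rot [ 8.981e+01 -2.000e-02  2.000e-02] alt [-90.2  -0.   -0. ] mm [   0.2 -136.9   13.2]
(0.53, 0.2, 0.27, 25) rot [ 8.981e+01 -2.000e-02  2.000e-02] alt [-90.2  -0.   -0. ] mm [ 2.000e-01 -2.445e+02  7.500e+00]
(0.55, 0, 0.27, 25) rot [ 8.981e+01 -2.000e-02  2.000e-02] alt [-90.2  -0.   -0. ] mm [ 2.000e-01 -4.344e+02 -5.820e+01]
(0.52, -0.2, 0.25, 25) rot [ 8.981e+01 -2.000e-02  2.000e-02] alt [-90.2  -0.   -0. ] mm [  20.2 -603.4 -169.4]
(0.4535, -0.3065, 0.12, 25) rot [ 8.981e+01 -2.000e-02  2.000e-02] alt [-90.2  -0.   -0. ] mm [ 150.3 -672.1 -274.3]
```

Request:
{"api": "servo_tool", "payload": {"commands": [[[10,0,0,0,-50,5,87],[20,0,0,0,-105,10,87],[30,0,0,0,-160,11,87],[40,0,0,0,-215,9,87],[50,0,0,0,-265,4,87]]]}}

```text
time: 1.35
position: [0.5366, 0.1796, 0.2702]
tool_rot: [0.346, 1.543, -0.346]
ft_force: [0.1, 0.5, 0.1]
grip_width: 1.0
```

```bash
python3 -c "
from m import *
plan((.55,0,.27,25),(.53,-.15,.25,25),(.4535,-.3065,.12,25))"
```

```text
t1.35 p [0.5366 0.1796 0.2702] toolx [-0. -0. -1.] yaw z -25.29 F [0.1 0.5 0.1] T [-0.04  0.07 -0.01] w 87.0 j [-0.71  0.12  0.37  1.61 -0.04  1.42 -0.77]
(0.55, 0, 0.27, 25) rot [3.971e+01 0.000e+00 3.000e-02] alt [-140.3   -0.     0. ] mm [   0.3 -156.7   88.9]
(0.53, -0.15, 0.25, 25) rot [3.971e+01 0.000e+00 3.000e-02] alt [-140.3   -0.     0. ] mm [  20.3 -300.8  134.9]
(0.4535, -0.3065, 0.12, 25) rot [3.971e+01 0.000e+00 3.000e-02] alt [-140.3   -0.     0. ] mm [ 150.4 -475.   132.6]
```

Request:
{"api": "servo_tool", "payload": {"commands": [[[8,0,0,0,-54,30,87],[16,0,0,0,-105,60,87],[24,0,0,0,-157,89,87],[32,0,0,0,-205,105,87],[40,0,0,0,-253,120,87]]]}}

```text
time: 1.98
position: [0.5378, -0.0999, 0.2702]
tool_rot: [0.885, 1.384, -0.885]
ft_force: [0.7, 0.6, 0.4]
grip_width: 0.995
```

```bash
python3 -c "
from m import *
plan((.4535,-.3065,.25,25),(.4535,-.3065,.12,25))"
```

```text
t1.98 p [ 0.5378 -0.0999  0.2702] toolx [-0.  0. -1.] yaw z -65.2 F [0.7 0.6 0.4] T [-0.05  0.06 -0.03] w 86.6 j [-0.45  0.08  0.62  1.66 -0.05  1.42 -0.96]
(0.4535, -0.3065, 0.25, 25) rot [-0.2  -0.02  0.02] alt [179.8   0.    0. ] mm [  20.2 -163.2  152.2]
(0.4535, -0.3065, 0.12, 25) rot [-0.2  -0.02  0.02] alt [179.8   0.    0. ] mm [ 150.2 -163.1  152.2]
```

Request:
{"api": "servo_tool", "payload": {"commands": [[[0,0,0,0,-40,38,87],[0,0,0,20,-80,76,87],[0,0,0,60,-122,114,87],[0,0,0,110,-163,152,87],[0,0,0,150,-163,152,87]]]}}

```text
time: 2.6
position: [0.4537, -0.3087, 0.1203]
tool_rot: [0.884, 1.38, -0.885]
ft_force: [0.2, 0.5, 0.5]
grip_width: 1.001
```

```bash
python3 -c "
from m import *
plan((.4535,-.3065,.018,25))
from h import *
s=vision.get_image('scene')
cv2.imwrite('pics/s1.png',cv2.resize(s[110:260,216:416,::-1],None,fx=4,fy=4,interpolation=cv2.INTER_CUBIC))
from h import proj
print(proj('scene',[[.4535,-.3065,.044]]))
"
```

```text
t2.60 p [ 0.4537 -0.3087  0.1203] toolx [ 0.002 -0.002 -1.   ] yaw z -65.2 F [0.2 0.5 0.5] T [-0.04  0.06  0.04] w 87.1 j [-0.16  0.22  0.8   1.86 -0.18  1.13 -0.43]
(0.4535, -0.3065, 0.018, 25) rot [-0.2   0.15 -0.07] alt [ 1.798e+02 -1.000e-01 -2.000e-01] mm [102.3   0.6  -2.4]
[[305.36134562 193.51794143]]
```

View pics/s1.png

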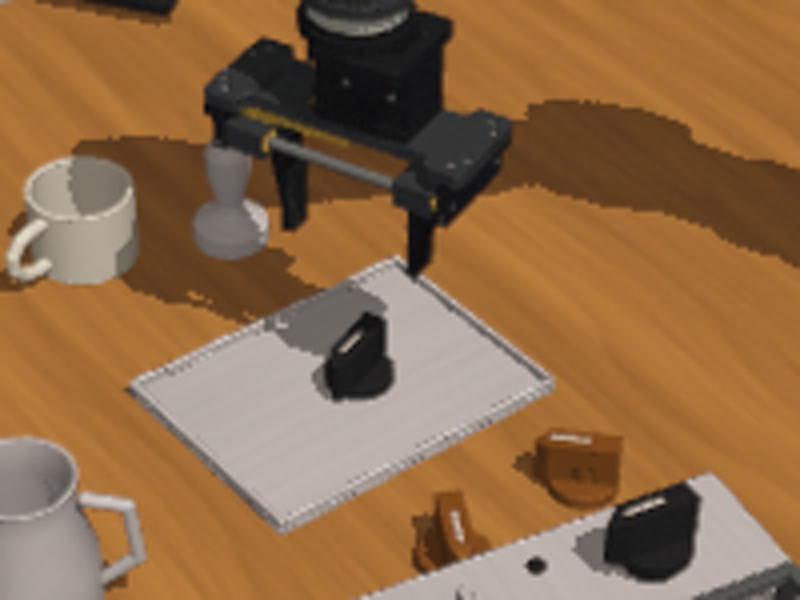

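Request:
{"api": "servo_tool", "payload": {"commands": [[[0,0,0,40,0.6,-2.4,87],[0,0,0,80,0.6,-2.4,87],[0,0,0,101,0.6,-2.4,87],[0,0,0,101,0.6,-2.4,87]]], "newtons": 40}}

```text
time: 3.15
position: [0.4538, -0.3011, 0.0184]
tool_rot: [0.88, 1.389, -0.881]
ft_force: [-0.3, 0.4, 0.8]
grip_width: 0.997
```

```bash
python3 -c "
from m import *
plan((.4535,-.3065,.018,25))
from h import *
s=vision.get_image('scene');t=vision.get_image('top')
a=cv2.resize(s[155:215,266:346,::-1],None,fx=5,fy=5,interpolation=cv2.INTER_CUBIC)
b=cv2.resize(t[255:315,390:470,::-1],None,fx=5,fy=5,interpolation=cv2.INTER_CUBIC)
cv2.imwrite('pics/s2.png',np.hstack([a,b]))
"
```

```text
t3.15 p [ 0.4538 -0.3011  0.0184] toolx [-0.004  0.002 -1.   ] yaw z -64.87 F [-0.3  0.4  0.8] T [-0.07  0.18 -0.06] w 86.7 j [-0.1   0.37  0.74  1.95 -0.3   0.95 -0.34]
(0.4535, -0.3065, 0.018, 25) rot [ 0.13 -0.17  0.14] alt [-179.9   -0.2   -0.3] mm [ 0.4 -2.6  4.7]
```

View pics/s2.png

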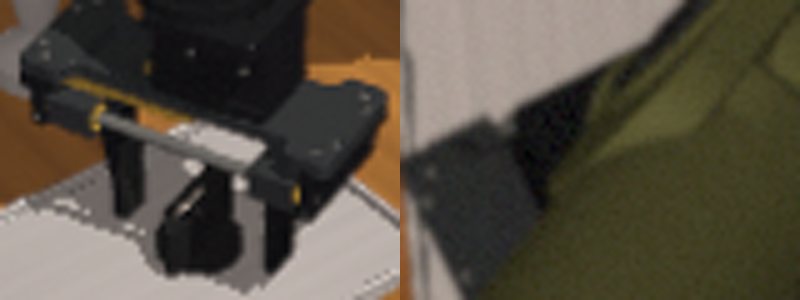

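Request:
{"api": "servo_tool", "payload": {"commands": [[[0,0,0,0,0,0,87],[0,0,0,0,0,0,87]]]}}

```text
time: 3.5
position: [0.4555, -0.3027, 0.0206]
tool_rot: [0.881, 1.383, -0.88]
ft_force: [-0.4, 1.0, 0.2]
grip_width: 1.0
```

```bash
python3 -c "
from m import *
plan((.4537,-.3065,.0175,25))"
```

```text
t3.50 p [ 0.4555 -0.3027  0.0206] toolx [ 0.002 -0.    -1.   ] yaw z -64.9 F [-0.4  1.   0.2] T [-0.06  0.14  0.01] w 87.0 j [-0.1   0.36  0.74  1.94 -0.3   0.95 -0.34]
(0.4537, -0.3065, 0.0175, 25) rot [ 0.1   0.06 -0.09] alt [-1.799e+02  1.000e-01  1.000e-01] mm [ 3.1 -3.2  2.7]
```

Request:
{"api": "servo_tool", "payload": {"commands": [[[0,0,0,3,-3.2,2.7,87],[0,0,0,3,-3.2,2.7,87],[0,0,0,3,-3.2,2.7,87]]]}}

```text
time: 3.88
position: [0.4529, -0.3063, 0.0165]
tool_rot: [0.881, 1.385, -0.881]
ft_force: [0.2, -0.4, 0.4]
grip_width: 1.001
```

```bash
python3 -c "
from m import *
plan((.4537,-.3065,.0175,25))"
```

```text
t3.88 p [ 0.4529 -0.3063  0.0165] toolx [-0.  0. -1.] yaw z -64.93 F [ 0.2 -0.4  0.4] T [-0.06  0.12 -0.01] w 87.1 j [-0.09  0.37  0.74  1.94 -0.31  0.94 -0.33]
(0.4537, -0.3065, 0.0175, 25) rot [ 0.07 -0.01 -0.  ] alt [-179.9    0.    -0. ] mm [-1.   0.7  0.5]
```

Good. Close the fingers, with 1 mm up.

Request:
{"api": "servo_tool", "payload": {"commands": [[[0,0,0,-1,0.5,0.5,20],[0,0,0,-1,0.5,0.5,5],[0,0,0,-1,0.5,0.5,5],[0,0,0,-1,0.5,0.5,5],[0,0,0,-1,0.5,0.5,5]]], "newtons": 40}}

```text
time: 4.5
position: [0.4536, -0.3065, 0.0175]
tool_rot: [0.881, 1.385, -0.881]
ft_force: [0.9, -0.5, 0.2]
grip_width: 0.514
```

Request:
{"api": "servo_tool", "payload": {"commands": [[[0,0,0,0,0,0,5],[0,0,0,0,0,0,5],[0,0,0,0,0,0,5]]]}}

```text
time: 4.88
position: [0.4537, -0.3066, 0.0176]
tool_rot: [0.881, 1.385, -0.881]
ft_force: [0.3, -0.3, 0.4]
grip_width: 0.208
```

```bash
python3 -c "
from m import *
plan((.4537,-.3065,.0175,25),(.4537,-.3065,.18,25))"
```

```text
t4.88 p [ 0.4537 -0.3066  0.0176] toolx [ 0. -0. -1.] yaw z -64.91 F [ 0.3 -0.3  0.4] T [-0.09  0.13  0.03] w 18.1 j [-0.09  0.37  0.74  1.94 -0.31  0.94 -0.33]
(0.4537, -0.3065, 0.0175, 25) rot [ 0.09  0.   -0.01] alt [-179.9    0.     0. ] mm [ 0.1  0.1 -0. ]
(0.4537, -0.3065, 0.18, 25) rot [ 0.09  0.   -0.01] alt [-179.9    0.     0. ] mm [-1.624e+02  1.000e-01 -0.000e+00]
```

Request:
{"api": "servo_tool", "payload": {"commands": [[[0,0,0,0,0,0,5],[0,0,0,-30,0,0,5],[0,0,0,-80,0,0,5],[0,0,0,-130,0,0,5],[0,0,0,-175,0,0,5]]]}}

```text
time: 5.5
position: [0.4535, -0.3066, 0.1943]
tool_rot: [0.881, 1.385, -0.881]
ft_force: [-0.3, 0.5, -0.7]
grip_width: 0.207
```

```bash
python3 -c "
from m import *
plan((.587,-.0105,.19,-8.1))
from h import *
s=vision.get_image('scene');cv2.imwrite('pics/s3.png',s[...,::-1])"
```

```text
t5.50 p [ 0.4535 -0.3066  0.1943] toolx [ 0.001  0.    -1.   ] yaw z -64.93 F [-0.3  0.5 -0.7] T [-0.11  0.03 -0.05] w 18.0 j [-0.2   0.14  0.82  1.77 -0.11  1.27 -0.49]
(0.587, -0.0105, 0.19, -8.1) rot [33.17 -0.   -0.04] alt [-1.468e+02  1.000e-01 -0.000e+00] mm [   4.4  246.4 -211.6]
```

Request:
{"api": "servo_tool", "payload": {"commands": [[[6,0,0,0,42,-36,5],[12,0,0,0,84,-72,5],[19,0,0,0,126,-108,5],[26,0,0,0,165,-142,5],[33.2,0,0,4,205,-176,5]]]}}

```text
time: 6.18
position: [0.5652, -0.0587, 0.1886]
tool_rot: [1.317, 1.136, -1.315]
ft_force: [0.5, -0.2, -0.8]
grip_width: 0.203
```

Request:
{"api": "servo_tool", "payload": {"commands": [[[0,0,0,0,0,0,5]]]}}

```text
time: 6.3
position: [0.5656, -0.054, 0.1873]
tool_rot: [1.307, 1.145, -1.307]
ft_force: [0.3, -0.3, -1.4]
grip_width: 0.203
```

```bash
python3 -c "
from m import *
plan((.587,-.0105,.16,-8.1))"
```

```text
t6.30 p [ 0.5656 -0.054   0.1873] toolx [-0.001  0.001 -1.   ] yaw z -97.62 F [ 0.3 -0.3 -1.4] T [-0.07  0.13  0.04] w 17.7 j [-0.55  0.19  0.68  1.73 -0.13  1.27 -1.55]
(0.587, -0.0105, 0.16, -8.1) rot [ 0.48 -0.07  0.09] alt [-1.795e+02 -1.000e-01 -1.000e-01] mm [ 27.3  15.4 -45.9]
```

Request:
{"api": "servo_tool", "payload": {"commands": [[[0.3,0,0,10,8,-23,5],[0.3,0,0,26,15.4,-45,5],[0.3,0,0,26,15.4,-45,5],[0.3,0,0,26,15.4,-45,5]]]}}

```text
time: 6.8
position: [0.5859, -0.0188, 0.1622]
tool_rot: [1.316, 1.136, -1.318]
ft_force: [0.3, -0.4, 0.4]
grip_width: 0.2
```

```bash
python3 -c "
from m import *
plan((.587,-.0105,.135,-8.1))
from h import *
s=vision.get_image('scene');t=vision.get_image('top')
a=cv2.resize(s[205:295,285:405,::-1],None,fx=6,fy=6,interpolation=cv2.INTER_CUBIC)
cv2.imwrite('pics/s4.png',a)
print(proj('scene',[[.587,-.0105,.117],[.587,-.0105,.085]]))
"
```

```text
t6.80 p [ 0.5859 -0.0188  0.1622] toolx [-0.001 -0.001 -1.   ] yaw z -98.45 F [ 0.3 -0.4  0.4] T [-0.04  0.13  0.05] w 17.4 j [-0.58  0.25  0.66  1.72 -0.16  1.23 -1.6 ]
(0.587, -0.0105, 0.135, -8.1) rot [-0.35  0.06  0.04] alt [ 1.796e+02  1.000e-01 -1.000e-01] mm [27.2 -0.1 -8.4]
[[331.13329059 257.74861174]
 [330.67729532 267.34158499]]
```

View pics/s4.png

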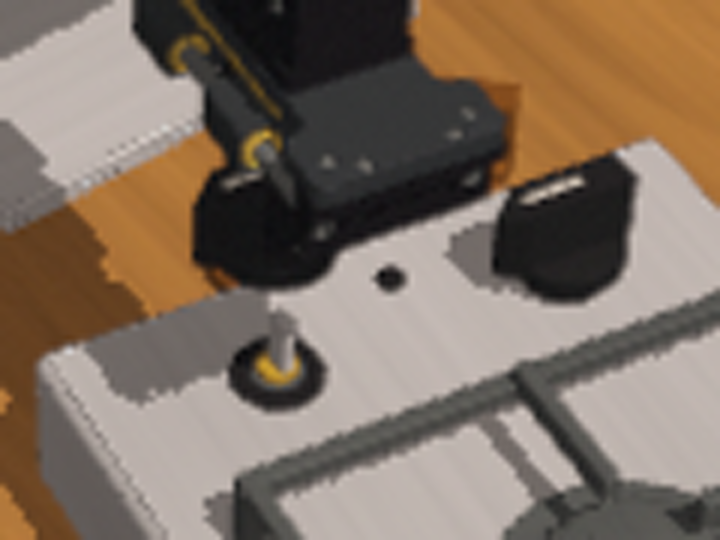

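Request:
{"api": "servo_tool", "payload": {"commands": [[[-0.3,0,0,0,0,-8,5],[-0.3,0,0,12,0,-8.4,5],[-0.3,0,0,22,0,-8.4,5],[-0.3,0,0,22,0,-8.4,5]]]}}

```text
time: 7.4
position: [0.5864, -0.0097, 0.1391]
tool_rot: [1.311, 1.14, -1.315]
ft_force: [0.3, 0.3, -0.7]
grip_width: 0.202
```

Request:
{"api": "servo_tool", "payload": {"commands": [[[0,0,0,0,0,0,5],[0,0,0,0,0,0,5]]]}}

```text
time: 7.65
position: [0.5878, -0.0097, 0.1409]
tool_rot: [1.313, 1.138, -1.312]
ft_force: [0.0, -0.2, 0.5]
grip_width: 0.201
```

```bash
python3 -c "
from m import *
plan((.5873,-.010,.135,-8.1))
from h import *
s=vision.get_image('scene')[...,::-1]
s0=cv2.imread('pics/scene0.png')
p=ctrl.get_state()['position'];a=np.linspace(0,2*np.pi,200)
def ell(c,z,r): return proj('scene',np.c_[c[0]+r*np.cos(a),c[1]+r*np.sin(a),0*a+z])
K=10;o=np.array([307,232])
def crop(im): return cv2.resize(im[o[1]:o[1]+50,o[0]:o[0]+40],None,fx=K,fy=K,interpolation=cv2.INTER_CUBIC)
def dr(im,e,c): cv2.polylines(im,[np.round((e+.5-o)*K).astype(int)],True,c,1)
A=crop(s);dr(A,ell(p,p[2]-.0136,.025),(0,0,255));dr(A,ell(p,p[2]-.0036,.025),(0,255,255))
B=crop(s0)
dr(B,ell((.5873,-.010),.117,.006),(0,0,255));dr(B,ell((.5873,-.010),.085,.006),(0,255,0))
cv2.imwrite('pics/s5.png',np.hstack([A,B]))
"
```

```text
t7.65 p [ 0.5878 -0.0097  0.1409] toolx [ 0.001  0.    -1.   ] yaw z -98.12 F [ 0.  -0.2  0.5] T [-0.02  0.22 -0.  ] w 17.5 j [-0.58  0.28  0.65  1.74 -0.18  1.19 -1.6 ]
(0.5873, -0.01, 0.135, -8.1) rot [-0.02 -0.01 -0.04] alt [ 1.8e+02 -1.0e-01  0.0e+00] mm [ 5.9 -0.4  0.4]
```

View pics/s5.png

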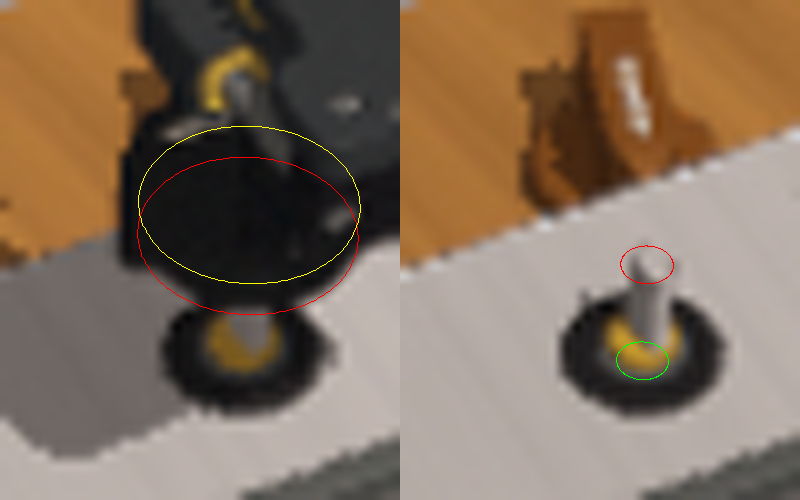

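Request:
{"api": "servo_tool", "payload": {"commands": [[[0,0,0,5,-0.3,0.3,5],[0,0,0,9,-0.3,0.3,5],[0,0,0,13,-0.3,0.3,5],[0,0,0,17,-0.3,0.3,5],[0,0,0,17,-0.3,0.3,5]]]}}

```text
time: 8.32
position: [0.5873, -0.01, 0.1233]
tool_rot: [1.313, 1.138, -1.313]
ft_force: [1.1, -1.0, -1.1]
grip_width: 0.202
```

```bash
python3 -c "
from m import *
plan((.5873,-.010,.1066,-8.1))"
```

```text
t8.32 p [ 0.5873 -0.01    0.1233] toolx [ 0. -0. -1.] yaw z -98.12 F [ 1.1 -1.  -1.1] T [-0.13 -0.07  0.03] w 17.5 j [-0.57  0.29  0.64  1.76 -0.19  1.15 -1.59]
(0.5873, -0.01, 0.1066, -8.1) rot [-0.02  0.02 -0.02] alt [180.  -0.  -0.] mm [16.7  0.  -0. ]
```

Request:
{"api": "servo_tool", "payload": {"commands": [[[0,0,0,3,0,0,5],[0,0,0,6,0,0,5],[0,0,0,9,0,0,5],[0,0,0,12,0,0,5],[0,0,0,12,0,0,5]]]}}

```text
time: 8.95
position: [0.5872, -0.01, 0.1112]
tool_rot: [1.313, 1.138, -1.313]
ft_force: [1.3, -1.3, -2.1]
grip_width: 0.202
```

```bash
python3 -c "
from m import *
plan((.5873,-.010,.1066,-8.1))"
```

```text
t8.95 p [ 0.5872 -0.01    0.1112] toolx [ 0. -0. -1.] yaw z -98.12 F [ 1.3 -1.3 -2.1] T [-0.36 -0.26  0.01] w 17.5 j [-0.57  0.31  0.64  1.77 -0.2   1.13 -1.58]
(0.5873, -0.01, 0.1066, -8.1) rot [-0.02  0.02 -0.02] alt [180.  -0.  -0.] mm [ 4.6  0.1 -0. ]
```

Request:
{"api": "servo_tool", "payload": {"commands": [[[0,0,0,2,0,0,5],[0,0,0,4,0,0,5],[0,0,0,5,0,0,5],[0,0,0,5,0,0,5]]]}}

```text
time: 9.45
position: [0.5873, -0.01, 0.1066]
tool_rot: [1.313, 1.138, -1.313]
ft_force: [0.2, -1.9, 0.2]
grip_width: 0.202
```

Request:
{"api": "servo_tool", "payload": {"commands": [[[0,0,0,1,0,0,5],[0,0,0,2,0,0,5],[0,0,0,2,0,0,5]]], "newtons": 55}}

```text
time: 9.82
position: [0.5873, -0.01, 0.1049]
tool_rot: [1.313, 1.138, -1.312]
ft_force: [-0.9, -1.9, 5.0]
grip_width: 0.198
```

Request:
{"api": "servo_tool", "payload": {"commands": [[[0,0,0,1,0,0,5],[0,0,0,2,0,0,5],[0,0,0,2,0,0,5]]]}}

```text
time: 10.2
position: [0.5873, -0.01, 0.1031]
tool_rot: [1.313, 1.139, -1.312]
ft_force: [-1.0, -2.2, 6.6]
grip_width: 0.207
```

Request:
{"api": "servo_tool", "payload": {"commands": [[[0,0,0,1,0,0,5],[0,0,0,1.5,0,0,5],[0,0,0,1.5,0,0,5]]]}}

```text
time: 10.58
position: [0.5874, -0.01, 0.1019]
tool_rot: [1.313, 1.139, -1.312]
ft_force: [-1.5, -2.6, 7.3]
grip_width: 0.202
```

Request:
{"api": "servo_tool", "payload": {"commands": [[[0,0,0,0.8,0,0,5],[0,0,0,0.8,0,0,5],[0,0,0,0.8,0,0,5]]]}}

```text
time: 10.95
position: [0.5874, -0.01, 0.1014]
tool_rot: [1.313, 1.139, -1.312]
ft_force: [-2.6, -3.0, 9.7]
grip_width: 0.205
```

Request:
{"api": "servo_tool", "payload": {"commands": [[[0,0,0,0.8,0,0,5],[0,0,0,0.8,0,0,5],[0,0,0,0.8,0,0,5]]]}}

```text
time: 11.32
position: [0.5875, -0.01, 0.1013]
tool_rot: [1.314, 1.139, -1.312]
ft_force: [-4.6, -2.0, 13.4]
grip_width: 0.198
```

Request:
{"api": "servo_tool", "payload": {"commands": [[[0,0,0,0.5,0,0,5],[0,0,0,0.5,0,0,5],[0,0,0,0.5,0,0,5]]]}}

```text
time: 11.7
position: [0.5875, -0.01, 0.1012]
tool_rot: [1.314, 1.139, -1.312]
ft_force: [-5.6, -2.2, 16.4]
grip_width: 0.198
```

```bash
python3 -c "
from m import *
plan((.5873,-.010,.1016,-8.1))
from h import *
s=vision.get_image('scene')
cv2.imwrite('pics/s6.png',cv2.resize(s[215:290,290:410,::-1],None,fx=6,fy=6,interpolation=cv2.INTER_CUBIC))"
```

```text
t11.70 p [ 0.5875 -0.01    0.1012] toolx [ 0.001  0.001 -1.   ] yaw z -98.13 F [-5.6 -2.2 16.4] T [-0.58  1.26  0.06] w 17.2 j [-0.56  0.32  0.64  1.78 -0.21  1.11 -1.57]
(0.5873, -0.01, 0.1016, -8.1) rot [-0.03 -0.06 -0.04] alt [ 1.8e+02 -1.0e-01  1.0e-01] mm [-0.4 -0.2 -0. ]
```

View pics/s6.png

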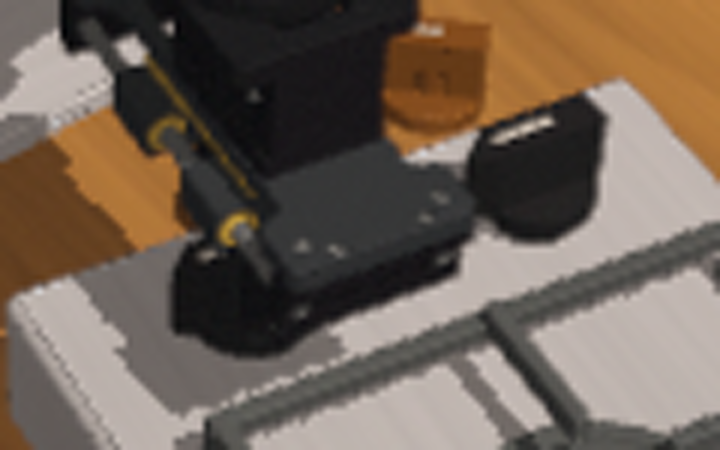

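```bash
python3 -c "
from bench import close_job
print(close_job())"
```

```text
the job is handed in; nothing more can be done
None
```

The loose knob is on the bare valve stem, turned to match the fitted knob, and held pressed down against the valve's stop by the gripper. I handed the job in at 11.7 s of the 45 s allowed.

**Fit:** The knob slid over the stem with only 1–2 N of force. The tool came to rest at z 0.1012 m, where 0.1016 m was expected for fully home and pressed.

**Press:** The spring began to resist at about the expected height. The stem then sank about 5 mm until travel stopped, and the downward force rose to 16 N, above the roughly 10 N needed to reach the stop. The stem's travel can't be read directly; I inferred it from height and force.

**Alignment:** The tool's yaw puts the pointer at -8.1°, the same as the hob and the fitted knob. The last picture shows the knob upright and parallel to the fitted knob.

**Grip:** The fingers read about 17 mm on the 18 mm bar, so the knob is still held. There was a small sideways force at the end, about 6 N, with the tool still within 0.3 mm of the target.

**Other objects:** My moves stayed clear of the pan, jug, tamper and cup, and nothing suggested contact. I did not measure their positions again at the end.

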